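Turn the double-ended stylus rod in its spring-plunger clamp

TASK

The double-ended stylus rod sits in the small bench clamp with its pointed end inside. Pull it out of the clamp, turn it end for end, and slide its flat end into the same mouth past the side spring plunger until the square body is fully home against the clamp and the plunger has snapped into the rod's groove, with the point now facing out. Let go of it and leave the parts pot, sharpener and black tile where they are.

Things in the scene. Friction and masses are not known exactly. Their poses are not given: they have to be found in the camera images.
- clamp: grey rod clamp fixed to the bench: dark foot 84 (x) x 50 (y) x 8 mm with four screws, block 44 (x) x 50 (y) mm, top at z = 52 mm. Origin: centre of the underside, z up. A square bore 15.6 x 15.6 mm runs right through along its y axis, bore axis at x = 0, z = 34 mm. Its mouth is the face at y = +25 mm, which points roughly to the robot's left (+y)
- clamp_mouth (a point): centre of the bore in the mouth face: clamp (0, 25, 34) mm; axes as the clamp's. Here the bore flares to 21.6 x 21.6 mm over its outermost 4.5 mm. The far end of the bore (y = -25 mm) is plain
- clamp_tongue (a point): middle of the outer end of the rest tongue's top, clamp (0, 58, 20.7) mm. The tongue is a flat steel bar 14 mm wide (x), 6 mm thick, that sticks out 33 mm under the mouth; the seated rod's square body lies on it. Fingers that hold the body fit on both sides of it
- clamp_home (a point): where the centre of the rod's square body lies when the rod is fully home, either way round: clamp (0.7, 47, 33.7) mm, the body's end then touching the mouth face and its underside on the tongue
- plunger (a joint): spring plunger in the clamp's -x side at clamp y = 5, z = 34 mm (barrel and black knob reach out to x = -47 mm). Value: how far its ball nose is pushed back, m: 0 with the bore empty, about 0.001 in a groove of the rod (gripping it), about 0.003 while the full shank passes, stop 0.006. Pushing or pulling the rod past it takes 8 to 12 N (20 N if out of line); it needs no handling
- rod: loose metal double-ended stylus rod, 147 mm long, 0.12 kg. Origin: centre of its square body, on the rod's axis; its y axis runs along the rod to the pointed end. On each side of the body a round shank of 14 mm diameter with a groove of 10 mm diameter at 36.5 to 47.5 mm from the centre. At the start it is home in the clamp, y axis opposite to the clamp's, its tip 8 mm out at the back
- rod_body (a point): middle of one flat of the rod's square aluminium body, rod (0, 0, 13) mm (at the start the top flat). The body is 26 x 26 mm, 44 mm long (rod y = -22 to +22 mm), to be gripped across two flats from above. The rod can be laid on the bench on a flat of the body to change the grip
- rod_point (a point): tip of the rod's pointed end, rod (0, 80, 0) mm; a long cone from y = 62 mm
- rod_flat (a point): middle of the rod's flat end face, rod (0, -67, 0) mm; this end is tapered from 14 to 7 mm diameter over its last 9 mm
- parts_pot: white round pot with a green screw lid, 45 mm diameter, 43 mm high, origin under its centre; bystander, right of the clamp
- sharpener: small white box-shaped sharpener 15 x 25 x 14 mm, origin under its centre; bystander, left of the clamp
- gloss_tile: flat black tile in a dark frame 62 x 88 x 13 mm, origin under its centre; bystander, farther left
There are look-alikes about, which are no part of the job. Of the things that look like the clamp, the largest one is meant.

How it is judged (in metres and radians):
On the way, in this order (a step that is already met when the one before it is completed fails the run):
1. the rod is withdrawn: its pointed end is out of the clamp's mouth (y of rod_point in the frame of clamp above 0.028 m), for 0.05 s.
2. the rod's flat end slides into the bore and pushes the plunger back (y of rod_flat in the frame of clamp below 0.015 m and distance between rod_flat and clamp_mouth below 0.046 m and angle between the y axis of rod and the y axis of clamp, either way round below 0.12 rad and value of joint plunger above 0.002 m), for 0.02 s.
At the end, for the whole second after the job is handed in: The rod is in the clamp's bore, in line with it within 0.08 rad, point facing out of the mouth, its square body within 2 mm of the mouth face, the plunger dropped into the groove (pushed back 0.3 to 2.0 mm), released and at rest (y of rod_flat in the frame of clamp between -0.0225 and -0.018 m and y of rod_point in the frame of clamp above 0.12 m and distance between rod_flat and clamp_mouth below 0.048 m and angle between the y axis of rod and the y axis of clamp, either way round below 0.08 rad and value of joint plunger between 0.0003 and 0.002 m and linear speed of rod below 0.02 m/s); the robot touches nothing.
It fails at once if the parts pot is shifted by more than 20 mm (distance of parts_pot from where it was at the start of the episode above 0.02 m).
It fails at once if the sharpener is shifted by more than 20 mm (distance of sharpener from where it was at the start of the episode above 0.02 m).
It fails at once if the black tile is shifted by more than 20 mm (distance of gloss_tile from where it was at the start of the episode above 0.02 m).
It also fails if it takes over 45 s, if anything falls off the work surface, if the arm or the gripper's body presses on something with over 40 N, if the wrist force passes 120 N, or if a joint passes its speed limit or range.

ROBOT

A 6-joint arm with a two-finger parallel gripper is mounted at the origin on a cart in front of the work surface, level with it; the furniture and walls round the work are solid. World frame = base frame: x ahead of the robot, y to its left, z up, the work surface at z = 0. Lengths are in mm, angles in rad, forces in N, time in s.
With the tool pointing down it reaches from about 300 to 775 mm from the base axis. Payload 14.6 kg.
Tool frame: the origin (TCP) lies on the centre line of the jaws, within the pads' length; the fingertips stand manip.finger_overhang ahead of it and the grasp point (between the pads) lies 11 mm behind it (manip.finger_overhang is the distance from the TCP to the fingertips, in mm); y points along the fingers, x is the direction in which the jaws open and shut, and the axes are right-handed (so a half turn about y gives the same grasp; the last joint's range is limited). The gripper opens to 94 mm and grips with 3 to 60 N. Pads are 16 mm wide; open, the fingers measure 119 mm over their backs; the gripper's body (75 mm by 177 mm) begins 78 mm behind the grasp point.
Start: joints at [1.141, 0.3, 1.521, -0, 1.321, -0.067], TCP at [195.188, 514.19, 213.446] pointing down, gripper open.
Joint ranges: [-3.03, 3.03], [-0.79, 2.21], [0.23, 2.52], [-1.04, 4.18], [0, 3.07], [-2.55, 2.55]. Speed limits (rad/s): [2.22, 2.22, 2.57, 3.14, 3.14, 3.14].

INTERFACE

Orientations are given as [roll, pitch, yaw] about the fixed x, y, z axes, in that order (R = Rz(yaw) Ry(pitch) Rx(roll)).
In Python, from cell import monitor, viewer, ticket, manip gives the robot as it stands.
- The arm moves only by the shell command python3 -m jog 'ROWS' [FORCE]. ROWS is JSON, a list of rows, each an object of numbers: "grip": the finger opening in cm, from 0 to 9.4; "dx", "dy", "dz": the shift along the tool's x, y, z in cm; "spin": the turn about the tool's y in degrees. In form: [{"grip": .., "dx": .., "dy": .., "dz": .., "spin": ..}, ...]. A call has 1 to 20 rows; each row is the pose to reach, as a shift and turn from the pose commanded when the call began, along the tool's axes at that moment; what a row does not reach only later rows make up. A row lasts 1/8 s, in which the tool goes at most 62.5 mm and 10.7 degrees, less where a joint would pass 70% of its speed; a pose out of reach is approached as far as the arm can. A call with a gripper value outside its range is refused whole. The fingers move at their own pace and stop on an object; FORCE is the grip in N (left out, the last holds). Time passes only in rows, so rows that repeat a pose let the fingers close. It gives the time, the measured TCP pose, the force and the opening at its end, in the units of the state.
- monitor.read_state(): the state, without advancing time (a new reading comes with each control period).
- viewer.camera(name): name is "scene" or "side" or "wrist"; returns a dict with "color" (384x512x3 uint8, red, green, blue), "vertical_fov" (degrees; the focal length in pixels is half the picture's height over the tangent of half this angle, whatever the lens; pixels are square), "cx", "cy" (the principal point, pixels), "k1" (the pictures are not rectified: a ray, as slopes to the right and down, at radius r is drawn at 1 + k1 r^2 times it, then the intrinsics apply), "rvec" (rotation vector, rad) and "tvec" (3), from world to camera coordinates, as OpenCV has them. Camera axes: x right, y down, z forward; pixel columns grow to the right and rows downward; lengths in mm; the calibration is good to about 2 mm. A picture is of the moment at which its call begins. There is no depth.
- ticket.sign_off(): hands the job in, once; it reports no verdict.
The state is a dict: "clock": time; "joints": joint angles; "qd": joint speeds; "effort": joint torques, N m; "eef_pos": TCP position; "eef_rot": TCP orientation; "wrist_force": force on the tool from outside, world axes, zero at the start; "moment": the same for the moment, N m; "finger_gap": finger opening in mm.
Only numpy, scipy, OpenCV 4.12 (cv2) and the standard library are available. Lean on these libraries where they do the work, as an engineer would, in place of code of your own. Each camera call takes 0.05 s, during which the arm holds its last target. There are 200 camera calls.

## Working session

There is one attempt and no reset: what is moved stays moved. The work goes in short steps, Python scripts to look and compute and a shell command to move; the robot and the scene stay as the last step left them, time stands still between calls to the robot, and variables do not carry over. Pictures are saved under pics/ and viewed, about 8 in all and at most 12, crops included, and the job is handed in when it is done.

```bash
ls; mkdir -p pics; cat > h.py <<'E'
import numpy as np, cv2
from scipy.spatial.transform import Rotation as R
from cell import monitor, viewer, ticket, manip
def shot(n,fn=None):
    c=viewer.camera(n)
    if fn: cv2.imwrite('pics/'+fn,c['color'][:,:,::-1])
    return c
def K(c):
    f=c['color'].shape[0]/2/np.tan(np.radians(c['vertical_fov'])/2)
    return np.array([[f,0,c['cx']],[0,f,c['cy']],[0,0,1.]])
def proj(c,P):
    return cv2.projectPoints(np.array(P,float).reshape(-1,3),np.array(c['rvec'],float),np.array(c['tvec'],float),K(c),np.array([c['k1'],0,0,0.]))[0][:,0]
def ray(c,uv):
    u=cv2.undistortPoints(np.array(uv,float).reshape(-1,1,2),K(c),np.array([c['k1'],0,0,0.]))[:,0]
    M=cv2.Rodrigues(np.array(c['rvec'],float))[0]; t=np.array(c['tvec'],float).ravel()
    return -M.T@t, np.c_[u,np.ones(len(u))]@M
def onz(c,uv,z):
    o,d=ray(c,uv); return o+d*((z-o[2])/d[:,2])[:,None]
E
python3 - <<'E'
from h import *
s=monitor.read_state()
for k,v in s.items(): print(k,np.round(v,3))
print(manip.finger_overhang, R.from_euler('xyz',s['eef_rot']).as_matrix().round(3))
for n in ('scene','side'):
    c=shot(n,n+'0.png'); o,_=ray(c,[[256,192]]); print(n,o.round(),c['vertical_fov'],c['k1'])
a=[cv2.imread(f'pics/{n}0.png') for n in('scene','side')]
E
```

```text
pics
clock 0.0
joints [ 1.141  0.3    1.522 -0.     1.321 -0.067]
qd [-0.     0.001  0.001 -0.001  0.     0.002]
effort [ 1.0000e-03 -5.3180e+01 -3.5274e+01  7.1000e-02  2.4000e-02 -0.0000e+00]
eef_pos [195.088 513.978 212.882]
eef_rot [-1.571e+00  1.000e-03  1.208e+00]
wrist_force [-1.04  -0.178  1.219]
moment [ 0.004  0.046 -0.056]
finger_gap 94.098
8.0 [[ 0.355 -0.    -0.935]
 [ 0.935 -0.001  0.355]
 [-0.001 -1.     0.   ]]
scene [-372. -516.  773.] 46.276954314177004 -0.1755414080833803
side [   79. -1107.   646.] 48.553223896918624 -0.13309217444638072
```

View pics/scene0.png

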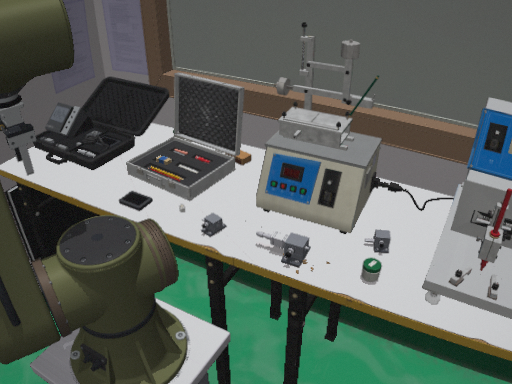

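View pics/side0.png

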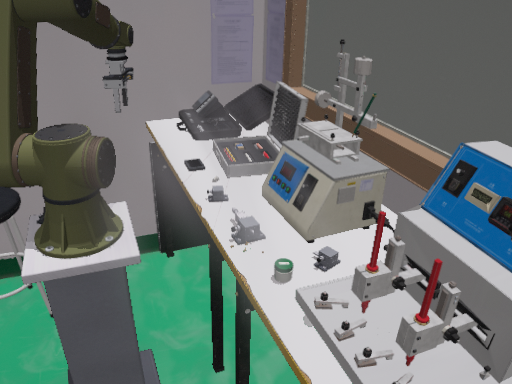

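Scene: the largest clamp is at (295,248) with the rod body at about (277,242), smaller look-alikes at (212,223) and (380,240), the pot at (371,268), the sharpener at (182,208) and the tile at (136,200). In the side view the clamp is at (247,228). Next I'll zoom in on the clamp.

```bash
python3 - <<'E'
from h import *
c=shot('scene');d=shot('side')
for cc,n,p in((c,'scene',[[295,262]]),(d,'side',[[250,240],])): print(n,onz(cc,p,0).round())
a=cv2.resize(c['color'][220:275,240:330,::-1],None,fx=8,fy=8,interpolation=cv2.INTER_CUBIC)[:440,:720]
b=cv2.resize(d['color'][203:253,215:305,::-1],None,fx=8,fy=8,interpolation=cv2.INTER_CUBIC)[:,:720]
im=np.vstack([a,b]);im=cv2.resize(im,None,fx=.71,fy=.71)
cv2.imwrite('pics/z.png',im);cv2.imwrite('pics/a.png',a);cv2.imwrite('pics/b.png',b)
E
```

```text
scene [[ 420. -185.    0.]]
side [[ 446. -193.    0.]]
```

View pics/z.png

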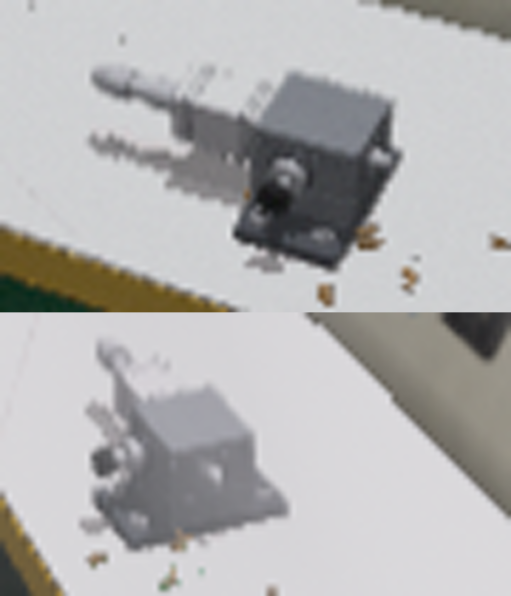

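```bash
python3 - <<'E'
from h import *
c=shot('scene');d=shot('side')
k=8*.71
A=np.array([[292,70],[395,98],[358,158],[250,122]])/k+[240,220]
B=np.array([[135,398-312],[208,385-312],[255,432-312],[175,452-312]])/k+[215,203]
for cc,p in((c,A),(d,B)):
    P=onz(cc,p,52);print(P.round(1),P.mean(0).round(1))
print('tip/sharp/tile/pot',onz(c,[[182,208],[136,200],[371,275]],0).round())
print('centrifuge front', onz(c,[[258,205],[345,230],[130,170],[185,192],[340,70]],0).round())
E
```

```text
[[ 465.4 -150.4   52. ]
 [ 469.3 -199.6   52. ]
 [ 423.5 -202.1   52. ]
 [ 423.  -150.    52. ]] [ 445.3 -175.5   52. ]
[[ 426.8 -154.    52. ]
 [ 464.8 -154.1   52. ]
 [ 469.6 -203.    52. ]
 [ 427.4 -207.2   52. ]] [ 447.2 -179.6   52. ]
tip/sharp/tile/pot [[ 473.  213.    0.]
 [ 438.  366.    0.]
 [ 466. -372.    0.]]
centrifuge front [[ 597.   21.    0.]
 [ 607. -251.    0.]
 [ 569.  511.    0.]
 [ 549.  258.    0.]
 [1948.  251.    0.]]
```

```bash
python3 -m jog '[{"grip":9.4,"dx":-51.4,"dy":1,"dz":-46.1,"spin":66},{"grip":9.4,"dx":-51.4,"dy":1,"dz":-46.1,"spin":66},{"grip":9.4,"dx":-51.4,"dy":1,"dz":-46.1,"spin":66},{"grip":9.4,"dx":-51.4,"dy":1,"dz":-46.1,"spin":66},{"grip":9.4,"dx":-51.4,"dy":1,"dz":-46.1,"spin":66},{"grip":9.4,"dx":-51.4,"dy":1,"dz":-46.1,"spin":66},{"grip":9.4,"dx":-51.4,"dy":1,"dz":-46.1,"spin":66},{"grip":9.4,"dx":-51.4,"dy":1,"dz":-46.1,"spin":66},{"grip":9.4,"dx":-51.4,"dy":1,"dz":-46.1,"spin":66},{"grip":9.4,"dx":-51.4,"dy":1,"dz":-46.1,"spin":66},{"grip":9.4,"dx":-51.4,"dy":1,"dz":-46.1,"spin":66},{"grip":9.4,"dx":-51.4,"dy":1,"dz":-46.1,"spin":66},{"grip":9.4,"dx":-51.4,"dy":1,"dz":-46.1,"spin":66},{"grip":9.4,"dx":-51.4,"dy":1,"dz":-46.1,"spin":66}]'
python3 - <<'E'
from h import *
s=monitor.read_state(); print(s['clock'],s['joints'],s['wrist_force'])
print(R.from_euler('xyz',s['eef_rot']).as_matrix().round(3))
c=shot('wrist'); a=c['color'][:,:,::-1]; print(proj(c,[[446,-177,52],[443,-130,47]]),ray(c,[[256,192]]))
cv2.imwrite('pics/w1.png',cv2.resize(a,(800,600),interpolation=cv2.INTER_CUBIC)); cv2.imwrite('pics/w1r.png',a)
E
```

```text
clock: 2.05
eef_pos: [443.6, -128.9, 203.6]
eef_rot: [-1.571, -0.0, 0.057]
wrist_force: [-1.1, -0.5, -0.1]
finger_gap: 94.0
2.05 [-3.62109429e-01  1.11441934e-01  1.77188360e+00  7.63195266e-05
  1.25808072e+00 -4.19580325e-01] [-1.07565436 -0.48306863 -0.11230523]
[[ 0.998  0.    -0.057]
 [ 0.057  0.     0.998]
 [ 0.    -1.    -0.   ]]
[[257.83996115 226.95430605]
 [257.56672399 183.94895855]] (array([438.99569265, -54.47500621, 374.74692937]), array([[ 0.00835531, -0.24968686, -0.96833725]]))
```

View pics/w1.png

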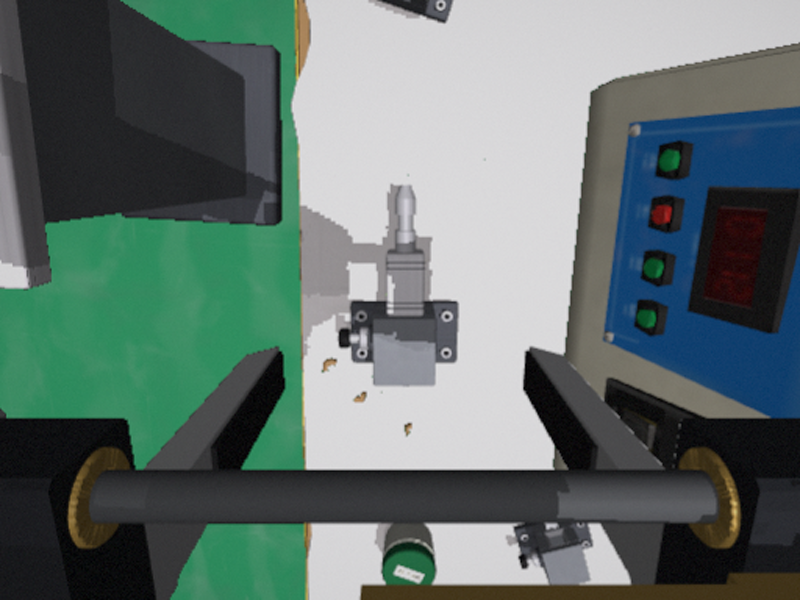

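The wrist picture (x1.5625) shows the clamp top at about (374–435, 317–384), the rod body at (388–425, 252–314) and the rod's flat end at (405,185). I'll refine these edges with line fits.

```bash
python3 - <<'E'
from h import *
c=shot('wrist'); g=cv2.cvtColor(c['color'],cv2.COLOR_RGB2GRAY).astype(float)
gx=cv2.GaussianBlur(g,(0,0),.7); k=1.5625
def edges(rows,lo,hi,horizontal=True):
    out=[]
    for r in rows:
        p=gx[r,lo:hi] if horizontal else gx[lo:hi,r]
        d=abs(np.gradient(p)); i=d[1:-1].argmax()+1
        den=d[i-1]-2*d[i]+d[i+1]; q=lo+i+(0.5*(d[i-1]-d[i+1])/den if den else 0)
        out.append((q,r) if horizontal else (r,q))
    return np.array(out)
def fit(p,name,z,ax):
    P=onz(c,p,z); x,y=(P[:,1],P[:,0]) if ax=='y' else (P[:,0],P[:,1])
    f=np.polyfit(x,y,1); res=y-np.polyval(f,x); m=abs(res)<2*np.median(abs(res))+.5; f=np.polyfit(x[m],y[m],1)
    print(name,'slope',f[0].round(4),'at mid',x[m].mean().round(1),np.polyval(f,x[m].mean()).round(2),'res',res[m].std().round(2),m.sum())
fit(edges(range(208,244),232,246),'top left',52,'y')
fit(edges(range(208,244),272,284),'top right',52,'y')
fit(edges(range(244,276),240,252,False),'top back(y-)',52,'x')
fit(edges(range(244,276),198,208,False),'top front/mouth',52,'x')
fit(edges(range(168,196),243,254),'body left',46.7,'y')
fit(edges(range(168,196),266,278),'body right',46.7,'y')
fit(edges(range(252,268),156,166,False),'body end y+',46.7,'x')
fit(edges(range(130,152),248,258),'shank left',33.7,'y')
fit(edges(range(130,152),259,270),'shank right',33.7,'y')
cv2.imwrite('pics/w2.png',cv2.resize(c['color'][110:256,215:305,::-1],None,fx=4,fy=4,interpolation=cv2.INTER_CUBIC))
E
```

```text
top left slope -0.1752 at mid -177.8 422.57 res 1.04 32
top right slope -0.0366 at mid -174.3 468.64 res 0.4 28
top back(y-) slope 0.0576 at mid 449.3 -200.12 res 0.11 32
top front/mouth slope -0.0274 at mid 447.8 -148.23 res 0.9 29
body left slope -0.1907 at mid -128.0 433.14 res 1.94 27
body right slope 0.0463 at mid -126.0 460.82 res 1.49 27
body end y+ slope 0.0675 at mid 443.3 -106.84 res 0.42 15
shank left slope -0.2167 at mid -85.7 433.97 res 4.72 22
shank right slope -0.0521 at mid -85.0 448.68 res 1.07 21
```

View pics/w2.png

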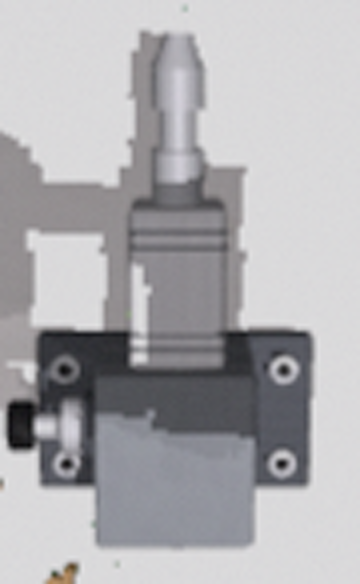

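The zoom shows the clamp's top face at (97–254, 374–547), the body at (130–226, 206–366), and screws at (66,370), (284,370), (66,464) and (281,463).

```bash
python3 - <<'E'
from h import *
c=shot('wrist')
q=lambda p:np.array(p)/4.+[215,110]-.375
for n,p,z in(('top',[[97,375],[254,373],[254,546],[97,547]],52),('screws',[[66,370],[284,370],[281,463],[66,464]],9),('foot',[[40,332],[312,332],[308,487],[40,487]],8),('body',[[130,206],[226,206],[224,366],[130,366]],46.7),('flat end/shank axis',[[180,36],[180,150]],33.7)):
    P=onz(c,q(p),z)[:,:2]; e=(P[0]+P[1]-P[-1]-P[-2]) if len(P)>2 else P[0]-P[1]
    print(n,P.round(1).tolist(),P.mean(0).round(1),'yaw from y dir',np.degrees(np.arctan2(-e[0],e[1])).round(2),'from x',np.degrees(np.arctan2(*(P[1]-P[0])[::-1])).round(2))
E
```

```text
top [[424.3, -151.5], [466.3, -148.5], [470.0, -198.5], [426.4, -201.3]] [ 446.8 -175. ] yaw from y dir 3.34 from x 4.06
screws [[412.9, -163.4], [478.9, -159.5], [480.4, -189.5], [414.0, -193.7]] [ 446.6 -176.5] yaw from y dir 2.44 from x 3.3
foot [[404.6, -152.2], [486.5, -147.4], [489.6, -197.3], [406.1, -202.1]] [ 446.7 -174.8] yaw from y dir 2.63 from x 3.3
body [[430.8, -106.3], [456.0, -104.8], [458.4, -148.5], [432.9, -150.0]] [ 444.5 -127.4] yaw from y dir 3.01 from x 3.31
flat end/shank axis [[441.4, -62.4], [443.2, -92.3]] [442.3 -77.4] yaw from y dir 3.39 from x -86.61
```

Clamp centre is (446.7, -175.4) with yaw about 3.2°, so the body is at about (444.6, -128). The tool is already nearly aligned, so I'll descend and grip.

```bash
python3 -m jog '[{"grip":9.4,"dx":0.1,"dy":6,"dz":0.05},{"grip":7,"dx":0.1,"dy":12,"dz":0.05},{"grip":6,"dx":0.1,"dy":16,"dz":0.05},{"grip":5,"dx":0.1,"dy":17.3,"dz":0.05},{"grip":5,"dx":0.1,"dy":17.3,"dz":0.05},{"grip":2.6,"dx":0.1,"dy":17.3,"dz":0.05},{"grip":2,"dx":0.1,"dy":17.3,"dz":0.05},{"grip":2,"dx":0.1,"dy":17.3,"dz":0.05},{"grip":2,"dx":0.1,"dy":17.3,"dz":0.05},{"grip":2,"dx":0.1,"dy":17.3,"dz":0.05}]' 40
python3 -c "
from h import *
s=monitor.read_state();print(s['moment'],s['joints'])"
```

```text
[-0.03360735  0.04895316 -0.00898088] [-3.62440695e-01  1.11600131e-01  1.77139844e+00  3.16211663e-05
  1.25799769e+00 -4.19917321e-01]validation failed for argument at $[0]...
```

```bash
python3 -m jog '[{"grip":9.4,"dx":0.1,"dy":6,"dz":0.05,"spin":0},{"grip":7,"dx":0.1,"dy":12,"dz":0.05,"spin":0},{"grip":6,"dx":0.1,"dy":16,"dz":0.05,"spin":0},{"grip":5,"dx":0.1,"dy":17.3,"dz":0.05,"spin":0},{"grip":5,"dx":0.1,"dy":17.3,"dz":0.05,"spin":0},{"grip":2.6,"dx":0.1,"dy":17.3,"dz":0.05,"spin":0},{"grip":2,"dx":0.1,"dy":17.3,"dz":0.05,"spin":0},{"grip":2,"dx":0.1,"dy":17.3,"dz":0.05,"spin":0},{"grip":2,"dx":0.1,"dy":17.3,"dz":0.05,"spin":0},{"grip":2,"dx":0.1,"dy":17.3,"dz":0.05,"spin":0}]' 40
python3 -c "
from h import *
s=monitor.read_state();print(s['moment'],s['joints'])"
```

```text
clock: 3.45
eef_pos: [444.9, -129.5, 31.0]
eef_rot: [-1.571, -0.0, 0.056]
wrist_force: [-2.7, 0.9, 7.0]
finger_gap: 25.7
[ 0.1250953   0.60415745 -0.1078366 ] [-3.62267625e-01  3.62771073e-01  1.92252959e+00  6.78407916e-05
  8.55797809e-01 -4.18223325e-01]
```

```bash
python3 -m jog '[{"grip":2,"dx":0,"dy":0,"dz":0.5,"spin":0},{"grip":2,"dx":0,"dy":0,"dz":1,"spin":0},{"grip":2,"dx":0,"dy":0,"dz":2,"spin":0},{"grip":2,"dx":0,"dy":0,"dz":3,"spin":0},{"grip":2,"dx":0,"dy":0,"dz":4,"spin":0},{"grip":2,"dx":0,"dy":0,"dz":5,"spin":0},{"grip":2,"dx":0,"dy":0,"dz":6.5,"spin":0},{"grip":2,"dx":0,"dy":0,"dz":8,"spin":0},{"grip":2,"dx":0,"dy":0,"dz":8,"spin":0},{"grip":2,"dx":0,"dy":0,"dz":8,"spin":0}]' 40
python3 - <<'E'
from h import *
c=shot('wrist'); o=c['color'][:,:,::-1]
cv2.imwrite('pics/w3.png',o[40:300,130:400].repeat(2,0).repeat(2,1))
P=onz(shot('scene'),[[212,230]],0); print(P, onz(c,[[256,10]],0))
E
```

```text
clock: 4.7
eef_pos: [440.3, -49.6, 30.5]
eef_rot: [-1.571, -0.0, 0.056]
wrist_force: [0.0, 0.9, -2.2]
finger_gap: 25.5
[[428.26964736  74.37576567   0.        ]] [[431.54998613  80.83311443   0.        ]]
```

View pics/w3.png

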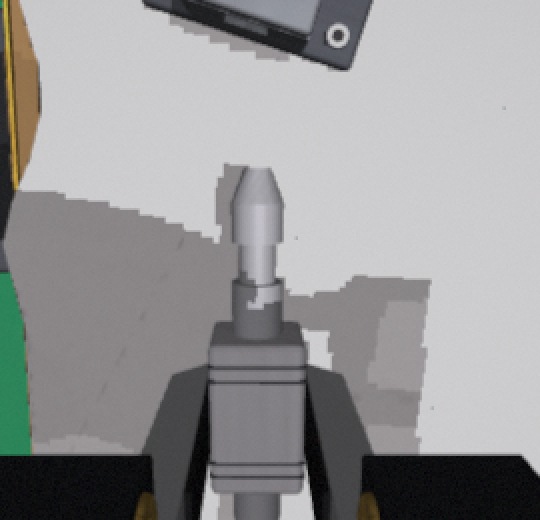

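The rod is out: the flat end points up at (260,170) and the body is centred between the fingers. The neighbouring look-alike stays clear at the top. The last joint can't turn 180° in a single grasp, so I'll turn 90°, lay the rod on the bench, regrasp half a turn round, and turn another 90°.

```bash
python3 -m jog '[{"grip":2,"dx":1,"dy":-5,"dz":0,"spin":0},{"grip":2,"dx":3,"dy":-8,"dz":0,"spin":10},{"grip":2,"dx":3,"dy":-8,"dz":0,"spin":20},{"grip":2,"dx":3,"dy":-8,"dz":0,"spin":30},{"grip":2,"dx":3,"dy":-8,"dz":0,"spin":40},{"grip":2,"dx":3,"dy":-8,"dz":0,"spin":50},{"grip":2,"dx":3,"dy":-8,"dz":0,"spin":60},{"grip":2,"dx":3,"dy":-8,"dz":0,"spin":70},{"grip":2,"dx":3,"dy":-8,"dz":0,"spin":80},{"grip":2,"dx":3,"dy":-8,"dz":0,"spin":90},{"grip":2,"dx":3,"dy":-8,"dz":0,"spin":90},{"grip":2,"dx":3,"dy":-3,"dz":0,"spin":90},{"grip":2,"dx":3,"dy":0,"dz":0,"spin":90},{"grip":2,"dx":3,"dy":1.4,"dz":0,"spin":90},{"grip":2,"dx":3,"dy":1.7,"dz":0,"spin":90},{"grip":2,"dx":3,"dy":1.9,"dz":0,"spin":90},{"grip":2,"dx":3,"dy":2.0,"dz":0,"spin":90},{"grip":2,"dx":3,"dy":2.0,"dz":0,"spin":90}]' 40
python3 -c "
from h import *
s=monitor.read_state();print(s['moment'],s['joints'])"
```

```text
clock: 7.05
eef_pos: [470.5, -47.9, 10.9]
eef_rot: [-1.57, -0.0, -1.514]
wrist_force: [-0.9, -1.4, -1.6]
finger_gap: 25.8
[ 0.00396794  0.14659393 -0.01887376] [-1.78911372e-01  4.17853554e-01  1.90420115e+00 -1.81998128e-05
  8.18656784e-01  1.33557243e+00]
```

```bash
python3 -m jog '[{"grip":2,"dx":0,"dy":0.04,"dz":0,"spin":0},{"grip":2,"dx":0,"dy":0.08,"dz":0,"spin":0},{"grip":2,"dx":0,"dy":0.08,"dz":0,"spin":0}]' 40
python3 -m jog '[{"grip":2,"dx":0,"dy":0.04,"dz":0,"spin":0},{"grip":2,"dx":0,"dy":0.04,"dz":0,"spin":0}]' 40
```

```text
clock: 7.42
eef_pos: [470.4, -47.9, 10.4]
eef_rot: [-1.57, -0.0, -1.515]
wrist_force: [-4.5, 1.5, 9.8]
finger_gap: 25.8
clock: 7.68
eef_pos: [470.4, -47.9, 10.3]
eef_rot: [-1.57, -0.0, -1.515]
wrist_force: [-7.1, -0.2, 16.8]
finger_gap: 25.8
```

Contact made. I'll release, lift, turn -180° and come back down.

```bash
python3 -m jog '[{"grip":3.2,"dx":0,"dy":-0.1,"dz":0,"spin":0},{"grip":5,"dx":0,"dy":-0.1,"dz":0,"spin":0},{"grip":5,"dx":0,"dy":-2,"dz":0,"spin":0},{"grip":5,"dx":0,"dy":-6,"dz":0,"spin":0},{"grip":5,"dx":0,"dy":-6,"dz":0,"spin":-10},{"grip":5,"dx":0,"dy":-6,"dz":0,"spin":-20},{"grip":5,"dx":0,"dy":-6,"dz":0,"spin":-30},{"grip":5,"dx":0,"dy":-6,"dz":0,"spin":-40},{"grip":5,"dx":0,"dy":-6,"dz":0,"spin":-50},{"grip":5,"dx":0,"dy":-6,"dz":0,"spin":-60},{"grip":5,"dx":0,"dy":-6,"dz":0,"spin":-70},{"grip":5,"dx":0,"dy":-6,"dz":0,"spin":-80},{"grip":5,"dx":0,"dy":-6,"dz":0,"spin":-90}]' 40
python3 -m jog '[{"grip":5,"dx":0,"dy":0,"dz":0,"spin":-10},{"grip":5,"dx":0,"dy":0,"dz":0,"spin":-20},{"grip":5,"dx":0,"dy":0,"dz":0,"spin":-30},{"grip":5,"dx":0,"dy":0,"dz":0,"spin":-40},{"grip":5,"dx":0,"dy":0,"dz":0,"spin":-50},{"grip":5,"dx":0,"dy":0,"dz":0,"spin":-60},{"grip":5,"dx":0,"dy":0,"dz":0,"spin":-70},{"grip":5,"dx":0,"dy":0,"dz":0,"spin":-80},{"grip":5,"dx":0,"dy":0,"dz":0,"spin":-90},{"grip":5,"dx":0,"dy":0,"dz":0,"spin":-90}]' 40
python3 - <<'E'
from h import *
s=monitor.read_state(); print(s['joints'])
c=shot('wrist'); o=c['color'][:,:,::-1]
cv2.imwrite('pics/w4.png',cv2.resize(o,None,fx=1.5,fy=1.5)); print(proj(c,[[470.4,-47.9,26]]))
E
```

```text
clock: 9.3
eef_pos: [470.2, -47.8, 69.1]
eef_rot: [-1.571, 0.0, 0.062]
wrist_force: [-1.1, 0.4, 0.0]
finger_gap: 49.7
clock: 10.55
eef_pos: [470.2, -47.9, 69.2]
eef_rot: [-1.571, -0.0, 1.626]
wrist_force: [-0.1, 0.1, -0.1]
finger_gap: 49.5
[-1.78948357e-01  3.12791112e-01  1.87717050e+00 -9.71117407e-06
  9.51750991e-01 -1.80470744e+00]
[[257.57382888 217.94890291]]
```

View pics/w4.png

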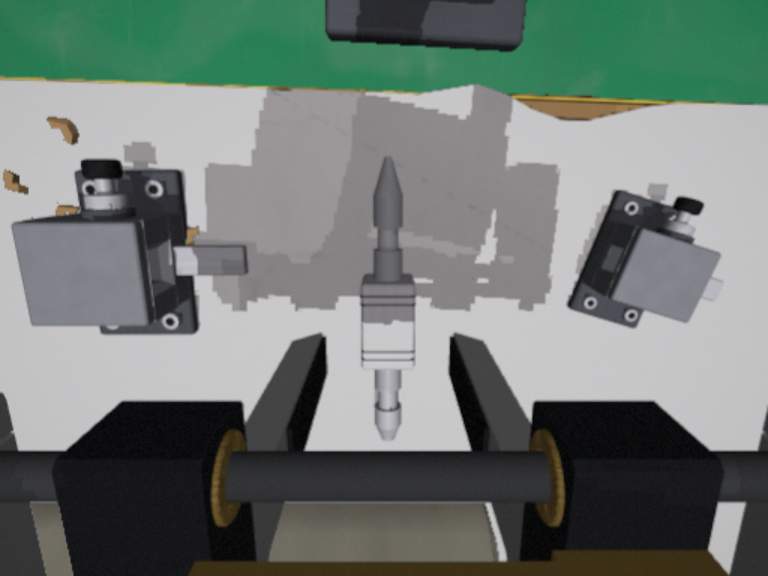

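The rod lies straight between the fingers, with the body at (388,322) and the point up in the image (toward the robot). I'll regrip, lift and turn 90°.

```bash
python3 -m jog '[{"grip":5,"dx":0,"dy":4,"dz":0,"spin":0},{"grip":5,"dx":0,"dy":5.85,"dz":0,"spin":0},{"grip":5,"dx":0,"dy":5.85,"dz":0,"spin":0},{"grip":2,"dx":0,"dy":5.85,"dz":0,"spin":0},{"grip":2,"dx":0,"dy":5.85,"dz":0,"spin":0},{"grip":2,"dx":0,"dy":5.85,"dz":0,"spin":0},{"grip":2,"dx":0,"dy":5.85,"dz":0,"spin":0},{"grip":2,"dx":0,"dy":3,"dz":0,"spin":0},{"grip":2,"dx":0,"dy":-2,"dz":0,"spin":0},{"grip":2,"dx":0,"dy":-3,"dz":0,"spin":10},{"grip":2,"dx":0,"dy":-3,"dz":0,"spin":20},{"grip":2,"dx":0,"dy":-3,"dz":0,"spin":30},{"grip":2,"dx":0,"dy":-3,"dz":0,"spin":40},{"grip":2,"dx":0,"dy":-3,"dz":0,"spin":50},{"grip":2,"dx":0,"dy":-3,"dz":0,"spin":60},{"grip":2,"dx":0,"dy":-3,"dz":0,"spin":70},{"grip":2,"dx":0,"dy":-3,"dz":0,"spin":80},{"grip":2,"dx":0,"dy":-3,"dz":0,"spin":90},{"grip":2,"dx":0,"dy":-3,"dz":0,"spin":90}]' 45
python3 -c "
from h import *
s=monitor.read_state();print(s['moment'],s['joints'])
M=R.from_euler('xyz',s['eef_rot']).as_matrix();print((M.T@(np.array([440.3,-49.6,31.3])-s['eef_pos'])/10).round(3),s['eef_rot'],s['eef_pos'])"
```

```text
clock: 12.98
eef_pos: [470.0, -47.8, 99.1]
eef_rot: [-1.571, 0.0, 0.057]
wrist_force: [-0.6, 0.7, -0.7]
finger_gap: 25.5
[-0.09272546  0.02172354  0.06444676] [-1.78922394e-01  2.64920532e-01  1.85606013e+00 -1.99299552e-05
  1.02096531e+00 -2.35932373e-01]
[-2.978  6.784 -0.008] [-1.57073026e+00  3.47499927e-04  5.70204075e-02] [470.04684945 -47.82178413  99.12891654]
```

```bash
python3 -m jog '[{"grip":2,"dx":-2.98,"dy":2,"dz":0,"spin":0},{"grip":2,"dx":-2.98,"dy":5,"dz":0,"spin":0},{"grip":2,"dx":-2.98,"dy":6.78,"dz":0,"spin":0},{"grip":2,"dx":-2.98,"dy":6.78,"dz":0,"spin":0},{"grip":2,"dx":-2.98,"dy":6.78,"dz":0,"spin":0}]' 45
python3 - <<'E'
from h import *
s=monitor.read_state(); print(s['eef_pos'],s['eef_rot'])
c=shot('wrist');d=shot('side')
a=cv2.resize(c['color'][60:340,150:360,::-1],(420,560)); b=cv2.resize(d['color'][190:250,210:270,::-1],(360,360))
im=np.zeros((560,780,3),np.uint8); im[:,:420]=a; im[:360,420:]=b
cv2.imwrite('pics/w5.png',im)
E
```

```text
clock: 13.6
eef_pos: [440.8, -49.6, 32.1]
eef_rot: [-1.571, -0.001, 0.058]
wrist_force: [0.4, 0.7, -2.0]
finger_gap: 25.6
[440.8454155  -49.57947344  32.12362976] [-1.57099376e+00 -7.54131839e-04  5.79839709e-02]
```

View pics/w5.png

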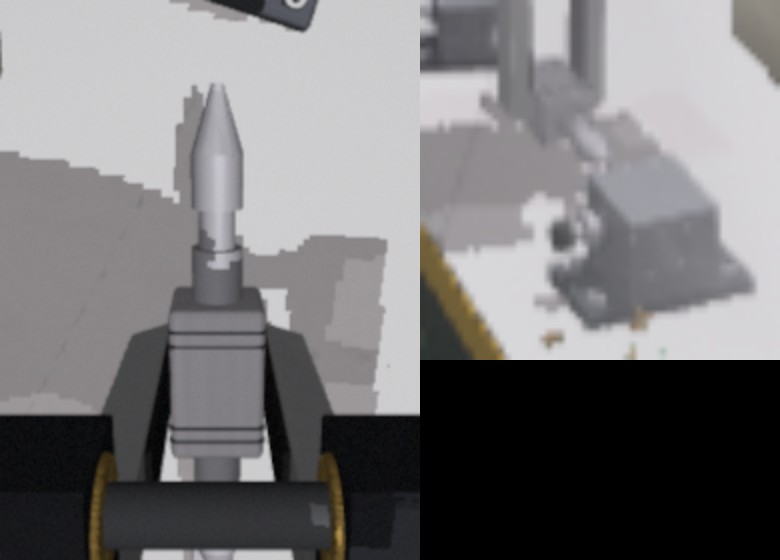

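The point now faces out (215,85), the body is square in the jaws, and the flat end points at the mouth. I'll insert in stages.

```bash
python3 -m jog '[{"grip":2,"dx":-0.05,"dy":0.08,"dz":-0.5,"spin":0},{"grip":2,"dx":-0.05,"dy":0.08,"dz":-1.5,"spin":0},{"grip":2,"dx":-0.05,"dy":0.08,"dz":-2.5,"spin":0},{"grip":2,"dx":-0.05,"dy":0.08,"dz":-3.3,"spin":0},{"grip":2,"dx":-0.05,"dy":0.08,"dz":-4,"spin":0},{"grip":2,"dx":-0.05,"dy":0.08,"dz":-4.4,"spin":0},{"grip":2,"dx":-0.05,"dy":0.08,"dz":-4.4,"spin":0}]' 55
```

```text
clock: 14.58
eef_pos: [442.4, -93.6, 30.6]
eef_rot: [-1.571, 0.0, 0.056]
wrist_force: [-0.7, 1.3, -0.9]
finger_gap: 25.6
```

```bash
python3 -m jog '[{"grip":2,"dx":0,"dy":-0.1,"dz":0,"spin":0},{"grip":2,"dx":0,"dy":-0.1,"dz":-0.4,"spin":0},{"grip":2,"dx":0,"dy":-0.1,"dz":-0.8,"spin":0},{"grip":2,"dx":0,"dy":-0.1,"dz":-1.2,"spin":0},{"grip":2,"dx":0,"dy":-0.1,"dz":-1.6,"spin":0},{"grip":2,"dx":0,"dy":-0.1,"dz":-1.6,"spin":0}]' 55
```

```text
clock: 15.32
eef_pos: [443.5, -109.3, 31.8]
eef_rot: [-1.57, -0.0, 0.056]
wrist_force: [1.1, 4.0, 1.2]
finger_gap: 25.5
```

```bash
python3 -m jog '[{"grip":2,"dx":0,"dy":0,"dz":-0.4,"spin":0},{"grip":2,"dx":0,"dy":0,"dz":-0.8,"spin":0},{"grip":2,"dx":0,"dy":0,"dz":-1.2,"spin":0},{"grip":2,"dx":0,"dy":0,"dz":-1.5,"spin":0},{"grip":2,"dx":0,"dy":0,"dz":-1.5,"spin":0}]' 55
```

```text
clock: 15.95
eef_pos: [444.4, -124.9, 31.8]
eef_rot: [-1.572, -0.001, 0.056]
wrist_force: [1.7, -2.0, 0.2]
finger_gap: 25.5
```

```bash
python3 -m jog '[{"grip":2,"dx":0,"dy":0,"dz":-0.2,"spin":0},{"grip":2,"dx":0,"dy":0,"dz":-0.4,"spin":0},{"grip":2,"dx":0,"dy":0,"dz":-0.4,"spin":0}]' 55; python3 -m jog '[{"grip":2,"dx":0,"dy":0,"dz":-0.1,"spin":0},{"grip":2,"dx":0,"dy":0,"dz":-0.1,"spin":0}]' 55
```

```text
clock: 16.32
eef_pos: [444.5, -127.8, 31.8]
eef_rot: [-1.57, -0.0, 0.056]
wrist_force: [3.0, 9.0, 3.1]
finger_gap: 25.6
clock: 16.58
eef_pos: [444.5, -127.9, 31.8]
eef_rot: [-1.568, -0.0, 0.056]
wrist_force: [3.0, 17.9, 5.3]
finger_gap: 25.3
```

```bash
python3 -m jog '[{"grip":2,"dx":0,"dy":0,"dz":-0.1,"spin":0},{"grip":2,"dx":0,"dy":0,"dz":-0.2,"spin":0},{"grip":2,"dx":0,"dy":0,"dz":-0.2,"spin":0}]' 55
python3 - <<'E'
from h import *
c=shot('wrist');d=shot('scene')
a=cv2.resize(c['color'][110:256,205:315,::-1],None,fx=4,fy=4,interpolation=cv2.INTER_CUBIC); b=cv2.resize(d['color'][220:270,250:310,::-1],(340,284),interpolation=cv2.INTER_CUBIC)
im=np.zeros((584,780,3),np.uint8); im[:,:440]=a; im[:284,440:]=b
cv2.imwrite('pics/w6.png',im)
E
```

```text
clock: 16.95
eef_pos: [444.5, -128.1, 31.8]
eef_rot: [-1.565, 0.001, 0.056]
wrist_force: [2.8, 36.6, 11.9]
finger_gap: 26.0
```

View pics/w6.png

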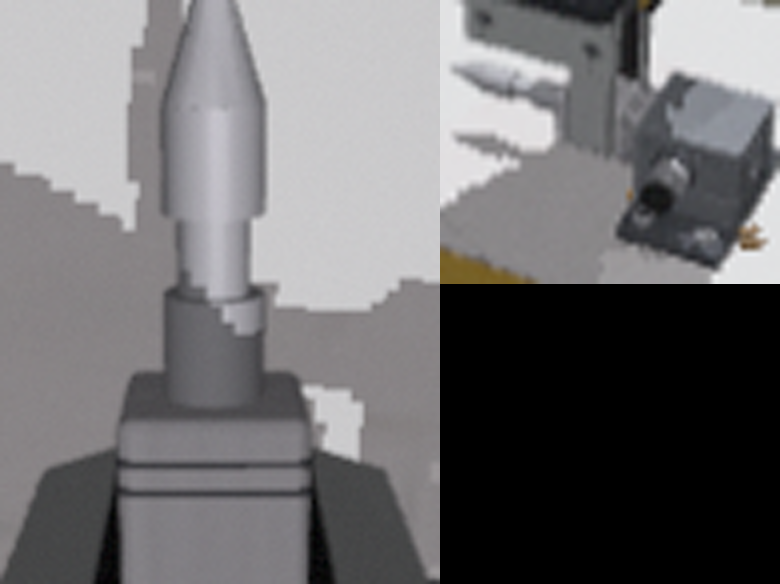

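The push stopped against something solid at 37 N. I'll unload, release, rise to the earlier viewing height and measure.

```bash
python3 -m jog '[{"grip":2,"dx":0,"dy":0.05,"dz":0.15,"spin":0},{"grip":2,"dx":0,"dy":0.05,"dz":0.3,"spin":0},{"grip":3.5,"dx":0,"dy":0.05,"dz":0.3,"spin":0},{"grip":5,"dx":0,"dy":0.05,"dz":0.3,"spin":0},{"grip":6,"dx":0,"dy":0.05,"dz":0.3,"spin":0},{"grip":7,"dx":0,"dy":-4,"dz":0.3,"spin":0},{"grip":8,"dx":0,"dy":-10,"dz":0.1,"spin":0},{"grip":9.4,"dx":0,"dy":-16,"dz":0,"spin":0},{"grip":9.4,"dx":0,"dy":-17.2,"dz":0,"spin":0},{"grip":9.4,"dx":0,"dy":-17.2,"dz":0,"spin":0}]' 20
python3 - <<'E'
from h import *
c=shot('wrist')
cv2.imwrite('pics/w7.png',cv2.resize(c['color'][110:256,215:305,::-1],None,fx=4,fy=4,interpolation=cv2.INTER_CUBIC))
th=np.radians(3.2); C=np.array([446.7,-175.4]);
def w(x,y,z): return [C[0]+x*np.cos(th)-y*np.sin(th),C[1]+x*np.sin(th)+y*np.cos(th),z]
print('expected crop px: tip, body outer end top, body inner end top',((proj(c,[w(.7,127,33.7),w(.7,69,46.7),w(.7,25,46.7)])-[215,110])*4+1.5).round(1))
E
```

```text
clock: 18.3
eef_pos: [444.5, -131.5, 203.4]
eef_rot: [-1.571, -0.0, 0.056]
wrist_force: [0.4, 0.2, -1.4]
finger_gap: 94.2
expected crop px: tip, body outer end top, body inner end top [[175.9 -28.7]
 [175.8 200.2]
 [175.7 361.4]]
```

View pics/w7.png

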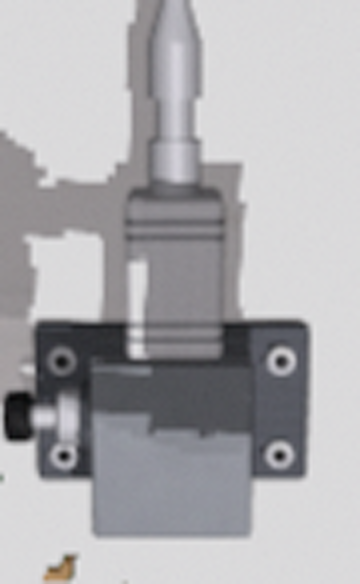

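The body's grooves sit at rows 222/238 and 325/341. Allowing for the picture's -9 to -10 px shift (screws and clamp edges), home at the start predicts 224/238 and 327/341, so the rod is home within about 0.5 mm and straight. The point faces out and the gripper is clear.

```bash
python3 -c "
from h import *
print(monitor.read_state()['wrist_force']); print(ticket.sign_off())"
```

```text
[-0.02696844 -0.34928187 -0.86643749]
the job is handed in; nothing more can be done
None
```

The rod is back in the clamp the other way round, with its flat end in and its point facing out. I released it and handed the job in at about 18 s of the 45 s allowed.

- **How it was done:** I gripped the body, pulled it 80 mm out of the mouth and turned it 90°. The last joint couldn't turn a full 180° in one grip, so I laid the rod on the bench, regripped half a turn round and turned another 90°. Then I pushed the flat end in past the plunger.
- **Seating:** The push ended on a hard stop at about 37 N along the bore. In the last wrist picture the body's grooves are within 2 px (about 0.5 mm) of the starting home position, and the rod is straight.
- **One mismatch:** The tool stopped about 1.4 mm short of where it was at the first grip. I put this down to a small shift of the rod in the regrip, since the picture shows the body home.
- **Not checked directly:** I couldn't see the plunger in the groove; I infer it from the rod's position. I did not re-measure the pot, sharpener or tile at the end, but no move came near them.
- **At hand-in:** The open gripper was about 170 mm above the grip height, with wrist force near zero.

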